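Pack the storage jar and snap its cap on

ROBOT

A 6-joint arm with a two-finger parallel gripper is mounted at the origin on the work surface. World frame = base frame: x ahead of the robot, y to its left, z up, the work surface at z = 0. Lengths are in m, angles in rad, forces in N, time in s.
With the tool pointing down it reaches from about 0.35 to 0.975 m from the base axis. Payload 7.1 kg.
Tool frame: the origin (TCP) lies midway between the tips of the shut fingers; the grasp point (between the pads) lies 19 mm behind it; z points along the fingers, x is the direction in which the jaws open and shut, and the axes are right-handed (so a half turn about z gives the same grasp; the last joint's range is limited). The gripper opens to 88 mm and grips with 3 to 60 N. Pads are 20 mm wide; open, the fingers measure 115 mm over their backs; the gripper's body (75 mm by 178 mm) begins 61 mm behind the grasp point.
Start: joints at [-1.178, 0.423, 1.63, -0, 1.089, -0.019], TCP at [0.25, -0.573, 0.201] pointing down, gripper open.
Joint ranges: [-3, 3], [-0.9, 2.11], [0.09, 2.58], [-1.31, 4.45], [0.11, 2.69], [-2.54, 2.54]. Speed limits (rad/s): [2.39, 2.39, 3.01, 3.14, 3.14, 3.14].

INTERFACE

Orientations are given as a unit quaternion [w, x, y, z].
In Python, from station import move_pose, movel, movej, command_gripper, wait, inverse_kinematics, read_camera, camera_info, MotionError, job_done, get_time, get_joint_pos, get_qvel, get_effort, get_tcp_pos, get_ee_rot, get_ft_force, get_ft_torque, get_grip_width gives the robot as it stands. Calls block until the motion is done:
- move_pose(position, orientation): joint-space move of the TCP to a pose.
- movel(position, frame=None, v=0.15, until_force=None): straight line of the TCP; frame=None keeps the orientation; v is the mean speed in m/s. With until_force (N) it stops when the force on the tool has changed by that much, and returns True; else False.
- movej(angles): joint-space move.
- command_gripper(opening): opening from 0.0 (shut) to 1.0 (fully open); the grip force is fixed at half the most; returns when the fingers have stopped.
- wait(seconds).
- inverse_kinematics(position, orientation): joint angles nearest the present ones, or None.
- read_camera(name): name is "scene" or "top"; returns the picture (420x560x3 uint8, red, green, blue); there is no depth.
- camera_info(name): a dict with "intrinsics" (3x3 intrinsics, pixels), "dist" ([k1, k2, p1, p2, k3] as OpenCV has them; the pictures are not rectified), "T" (4x4, takes a point from camera to world coordinates). Camera axes: x right, y up, looking along -z (the intrinsics and any distortion apply to the point x, -y, -z); pixel columns grow to the right and rows downward; lengths in m; the calibration is good to about 2 mm. A picture is of the moment at which its call begins. camera_info takes no time and is no camera call.
A pose or a line that the arm cannot do raises MotionError and nothing moves.
- job_done(): hands the job in, once; it reports no verdict.
Readings, each from a call of its own:
- get_time(): time.
- get_joint_pos(): joint angles.
- get_qvel(): joint speeds.
- get_effort(): joint torques, N m.
- get_tcp_pos(): TCP position.
- get_ee_rot(): TCP orientation.
- get_ft_force(): force on the tool from outside, world axes, zero at the start.
- get_ft_torque(): the same for the moment, N m.
- get_grip_width(): opening from 0.0 (shut) to 1.0 (fully open).
Only numpy, scipy, OpenCV 4.12 (cv2) and the standard library are available. Lean on these libraries where they do the work, as an engineer would, in place of code of your own. Each camera call takes 0.05 s, during which the arm holds its last target. There are 200 camera calls.

TASK

Stand the open sage-green jar upright on the cork pad in the free place of the wooden caddy and let go of it, then put the round wooden cap on its neck and press it straight down until it clicks fully home. Keep pressing on the cap after the click: finish while still holding it down with a firm push. Leave all the other things where they are.

Things in the scene. Friction and masses are not known exactly. Their poses are not given: they have to be found in the camera images.
- jar: Loose sage-green ceramic jar, about 250 g, upright and open. Body: cylinder 56 mm across, 86 mm tall (the top 6 mm slope in to the shoulder). On it a white neck 30 mm across, 26 mm tall, top edge chamfered 3 mm; whole jar 112 mm tall. Origin: centre of the underside; z up along its axis.
- jar_neck (a point): Centre of the flat top of the jar's neck, 112 mm above the jar's foot. Four sprung round steel nibs stand 4 mm out of the neck, 100 mm above the foot; the bead in the cap must be pushed over them.
- cap: Loose round wooden snap cap, 50 mm across, 28 mm tall, 50 g, lying mouth down on the counter, right way up for the neck. Hollow, open below: a rounded bead leaves a 33 mm opening (3.5 mm lead-in); ceiling 22 mm above the lower rim. Origin: centre of its lower rim; z up.
- cap_top (a point): Centre of the cap's flat top, 28 mm above its rim. Bead meets the nibs with the rim 102 mm above the jar's foot; pushing on takes about 8 to 16 N; near 97 mm it clicks, the force drops, and the cap goes home, rim at 90 mm, the neck's top against its ceiling: a rigid stop. It then stays on by itself.
- caddy: Fixed open plywood caddy, 140 x 140 mm outside, 43 mm tall, walls and floor 6 mm; inside 128 x 128 mm, four places in 2 x 2, centres 32 mm either side of the middle, no dividers. Three places are filled, the fourth has the cork pad. Origin: centre of the underside; x and y along its sides.
- pad: Fixed cork disc 52 mm across, 3 mm thick, on the caddy's floor in the free place: the jar goes here. Origin: centre of its underside, 6 mm above the counter; its top is 9 mm above the counter. The jar has about 4 mm to the two walls and 5 mm to the neighbours.
- spice_tin: Bystander in the caddy: loose round copper-coloured tin with a pale top, 60 mm across, 40 mm tall. Origin: centre of the underside.
- tea_box: Bystander in the caddy: loose green block-shaped box, 58 x 58 x 38 mm, sides along the caddy's. Origin: centre of the underside.
- jam_pot: Bystander in the caddy: loose red pot with white lid, 58 mm across, 40 mm tall. Origin: centre of the underside.
- salt_bowl: Bystander: loose white bowl, 76 mm across, 32 mm tall. Origin: centre of the underside.
- weight: Bystander: loose brass scale weight with a knob, 48 mm across, 40 mm tall. Origin: centre of the underside.
- mug: Bystander: loose blue mug, 80 mm across, 85 mm tall, with a handle. Origin: centre of the underside.
- pepper_mill: Bystander: loose dark wooden pepper mill, 52 mm across, 132 mm tall. Origin: centre of the underside.
- spoon: Bystander: loose wooden spoon 250 mm long, lying on the counter. Origin: under its middle; x along it.
Mind the look-alikes: they are no part of the job. Leave any black or pink look-alike of the cap alone.

How it is judged:
On the way, in this order (a step that is already met when the one before it is completed fails the run):
1. the jar stands upright on the cork pad in the caddy, let go of, still uncapped (horizontal distance between jar and pad below 0.012 m and z of jar in the frame of pad below 0.007 m and angle between jar's own z axis and vertical below 0.1 rad and contact force between the fingers and jar below 0.3 N), for 0.2 s.
2. the cap has clicked fully home on the jar's neck (z of cap in the frame of jar between 0.085 and 0.0925 m and horizontal distance between cap and jar_neck below 0.004 m and angle between the z axis of cap and the z axis of jar, either way round below 0.1 rad and horizontal distance between jar and pad below 0.012 m and z of jar in the frame of pad below 0.007 m and angle between jar's own z axis and vertical below 0.1 rad), for 0.1 s.
At the end, for the whole second after the job is handed in: Jar upright (0.1 rad) on the cork pad, within 12 mm of its centre, foot within 4 mm of its top; cap fully home (rim at most 91.2 mm above the jar's foot, centred within 4 mm, straight within 0.1 rad); all at rest, the fingers still pressing the cap onto the jar with more than 5 N (all of step 2 and z of cap in the frame of jar below 0.0912 m and contact force between the fingers and cap above 3 N and contact force between cap and jar above 5 N and linear speed of each of jar, cap below 0.02 m/s); the arm keeps its last pose, push and grip.
It fails at once if a bystander was shifted by more than 25 mm (distance of any of spice_tin, tea_box, jam_pot, salt_bowl, weight, mug, pepper_mill, spoon from where it was at the start of the episode above 0.025 m).
It fails at once if a bystander was knocked over (angle between any of spice_tin, tea_box, jam_pot, salt_bowl, weight, mug, pepper_mill, spoon's own z axis and vertical above 0.4 rad).
It also fails if it takes over 64 s, if anything falls off the work surface, if the arm or the gripper's body presses on something with over 40 N, if the wrist force passes 120 N, or if a joint passes its speed limit or range.

## Working session

There is one attempt and no reset: what is moved stays moved. The work goes in short steps, each a Python script; the robot and the scene stay as the last script left them, time stands still between calls to the robot, and variables do not carry over. Pictures are saved under pics/ and viewed, about 8 in all and at most 12, crops included, and the job is handed in when it is done.

```bash
mkdir -p pics; python3 - <<'E'
from station import *
import cv2
for n in("scene","top"):
    cv2.imwrite(f"pics/{n}0.png",cv2.resize(read_camera(n)[:,:,::-1],(800,600),interpolation=cv2.INTER_CUBIC))
    c=camera_info(n);print(n,c["intrinsics"],c["dist"],c["T"])
print(get_time(),get_ee_rot(),get_ft_force())
E
```

```text
scene [[435.35864016   0.         273.74801007]
 [  0.         435.35864016 211.06564706]
 [  0.           0.           1.        ]] [-0.11820717  0.          0.          0.          0.        ] [[-0.16709605 -0.73773408  0.65408512  1.3739789 ]
 [ 0.98575232 -0.11204127  0.12545562  0.21136823]
 [-0.01926836  0.66572906  0.74594473  0.96729168]
 [ 0.          0.          0.          1.        ]]
top [[476.82129216   0.         278.91042901]
 [  0.         476.82129216 213.73764473]
 [  0.           0.           1.        ]] [0.02855907 0.         0.         0.         0.        ] [[-0.01927395  0.99214359 -0.12361071  0.45736718]
 [-0.99971591 -0.01739031  0.01629949  0.05322586]
 [ 0.0140218   0.12388975  0.99219692  1.26289872]
 [ 0.          0.          0.          1.        ]]
0.1 [-3.72222835e-04  8.36740725e-01 -5.47598853e-01 -5.62377159e-04] [-0.3984294   0.00685288 -0.5150451 ]
```

View pics/top0.png

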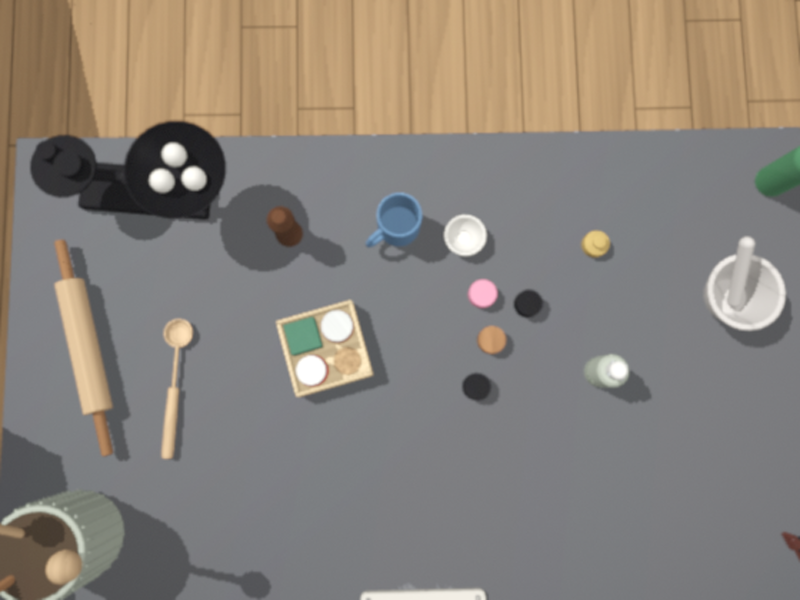

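View pics/scene0.png

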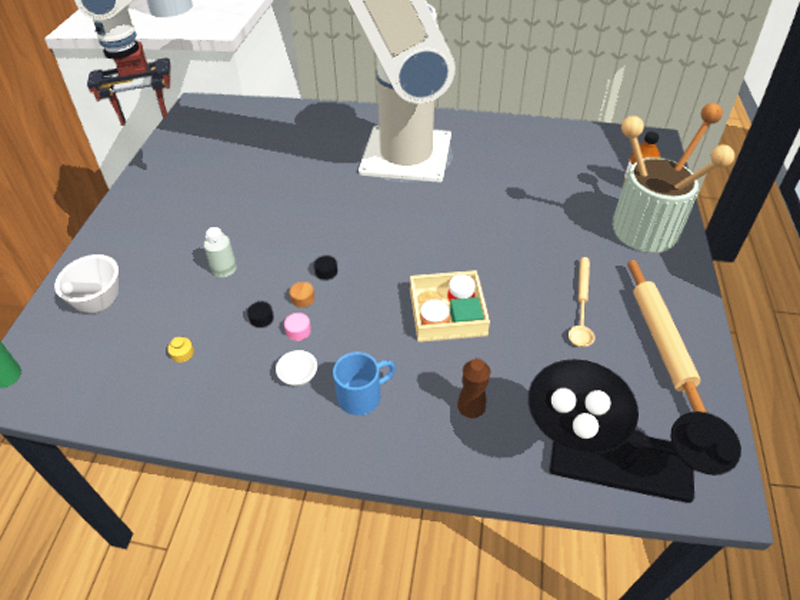

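The top view shows the jar's neck at (618,370), the brown cap at (491,340) between the pink and black look-alikes, and the caddy at (325,348) with its pad in the lower right place. The scene view agrees. Next I'll make enlarged crops.

```bash
cat > h.py <<'E'
from station import *
import cv2, numpy as np
def pix2w(n,uv,z):
    c=camera_info(n);T=np.array(c["T"])
    p=cv2.undistortPoints(np.array([[uv]],float),np.array(c["intrinsics"]),np.array(c["dist"]))[0,0]
    d=T[:3,:3]@np.array([p[0],-p[1],-1]);o=T[:3,3]
    return o+d*(z-o[2])/d[2]
def w2pix(n,P):
    c=camera_info(n);T=np.array(c["T"])
    q=(np.atleast_2d(P)-T[:3,3])@T[:3,:3]*[1,-1,-1]
    return cv2.projectPoints(q,np.zeros(3),np.zeros(3),np.array(c["intrinsics"]),np.array(c["dist"]))[0][:,0]
def crop(im,u,v,w,h,k):
    return cv2.resize(im[v:v+h,u:u+w],None,fx=k,fy=k,interpolation=cv2.INTER_CUBIC)
E
python3 - <<'E'
from h import *
for n,a,b,c in(("top",(187,204),(324,223),(405,244)),("scene",(274,175),(191,191),(134,164))):
    im=read_camera(n)[:,:,::-1]
    o=np.zeros((480,800,3),np.uint8)
    o[:480,:480]=crop(im,*a,80,80,6);o[:240,480:]=crop(im,*b,40,30,8);o[240:,480:]=crop(im,*c,40,30,8)
    cv2.imwrite(f"pics/{n}1.png",o)
E
```

```text
(no output)
```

View pics/top1.png

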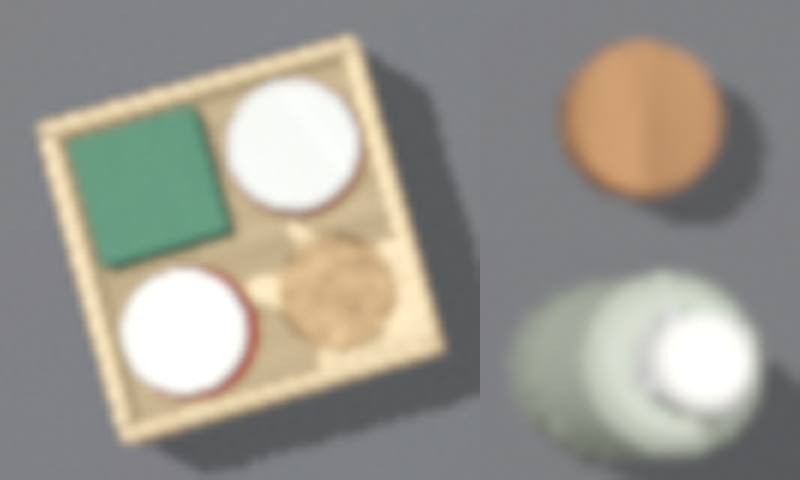

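View pics/scene1.png

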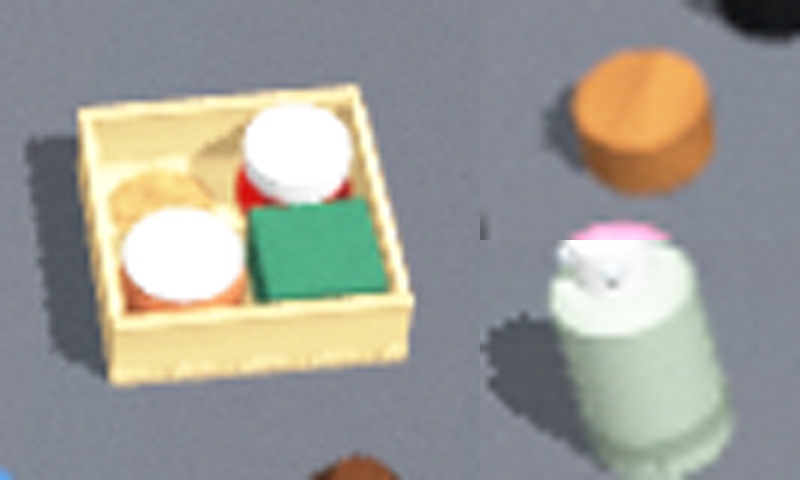

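Top crop: caddy rim corners are at (38,124), (354,36), (446,352), (122,442). The cork disc is at (338,292), the cap top at (646,118) and the neck top at (707,358). Scene crop: rim corners are at (80,108), (357,87), (412,297), (112,318) and the cap top at (641,98).

```bash
python3 - <<'E'
from h import *
np.set_printoptions(precision=4,suppress=True)
def f(p,o,x0,y0,k): return ((p[0]-x0+.5)/k-.5+o[0],(p[1]-y0+.5)/k-.5+o[1])
for n,a,C in(("top",(187,204),[(38,124),(354,36),(446,352),(122,442)]),("scene",(274,175),[(80,108),(357,87),(412,297),(112,318)])):
    W=np.array([pix2w(n,f(p,a,0,0,6),.043) for p in C])[:,:2]
    print(n,"c",W.mean(0),"sides",[np.linalg.norm(W[i]-W[i-1]) for i in range(4)],"ang",[np.degrees(np.arctan2(*(W[i]-W[i-1])[::-1]))%90 for i in range(4)])
print("pad",pix2w("top",f((338,292),(187,204),0,0,6),.009))
print("cap t",pix2w("top",f((646,118),(324,223),480,0,8),.028),"s",pix2w("scene",f((641,98),(191,191),480,0,8),.028))
print("neck",pix2w("top",f((707,358),(405,244),480,240,8),.112), "shoulder",pix2w("top",f((673,364),(405,244),480,240,8),.08))
# body silhouette left/right mid-foot in scene
print("foot front s",pix2w("scene",f((665,478),(134,164),480,240,8),0.0))
E
```

```text
top c [0.5361 0.1682] sides [np.float64(0.13995908116806446), np.float64(0.13975863322612178), np.float64(0.1409401079567227), np.float64(0.1413635506962377)] ang [np.float64(14.799818966118456), np.float64(14.74830242067479), np.float64(15.450563896865305), np.float64(14.354949169849206)]
scene c [0.5336 0.1666] sides [np.float64(0.13488995663146475), np.float64(0.1382777795089447), np.float64(0.13689110677361604), np.float64(0.1392113554917097)] ang [np.float64(14.709525842475585), np.float64(14.643305837605098), np.float64(15.093315137325591), np.float64(13.821356879705291)]
pad [0.5136 0.1289 0.009 ]
cap t [ 0.5465 -0.1358  0.028 ] s [ 0.5461 -0.1367  0.028 ]
neck [ 0.4861 -0.3344  0.112 ] shoulder [ 0.4852 -0.3346  0.08  ]
foot front s [ 0.5073 -0.3277  0.    ]
```

All estimates agree: caddy sides come out at 140 mm, and the pad matches the caddy centre plus offset to within 1 mm. I'll pick the jar with the tips 46 mm above its foot, so the fingers clear the caddy walls when it is set down.

```bash
cat >> h.py <<'E'
y=np.radians(-80);Q=[0,np.cos(y/2),np.sin(y/2),0]
JAR=np.array([.4858,-.3345]);CAP=np.array([.5463,-.1361]);PAD=np.array([.5134,.1289])
def at(p,z): return [float(p[0]),float(p[1]),z]
E
python3 - <<'E'
from h import *
move_pose(at(JAR,.17),Q)
movel(at(JAR,.046),v=.1)
print("down",get_time(),get_tcp_pos())
command_gripper(0.0)
print("w",get_grip_width()*88)
movel(at(JAR,.15),v=.12)
print(get_ft_force(),get_grip_width()*88)
movel(at(PAD,.15),v=.2)
a=read_camera("top")[:,:,::-1];b=read_camera("scene")[:,:,::-1]
cv2.imwrite("pics/c2.png",np.hstack([crop(a,177,174,100,120,4),crop(b,264,100,100,120,4)]))
print(get_time(),get_tcp_pos(),get_ft_force())
E
```

```text
down 2.8667 [ 0.48624107 -0.33479414  0.04665551]
w 55.51562387979385
[-0.24779341  0.49103647 -3.24011326] 54.821916537633676
7.0667 [0.51340505 0.12836531 0.14997112] [ 0.18155262  0.65976433 -3.71126657]
```

View pics/c2.png

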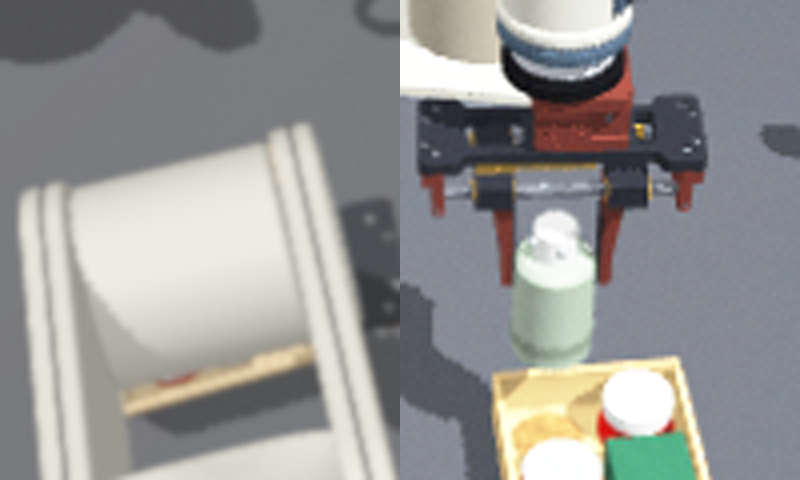

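The scene half shows the jar upright in the fingers, with the neck at (557,218) and the foot's lowest edge at (553,366). The top camera is blocked by the arm. I'll compare these with the predicted pixels and then lower it.

```bash
python3 - <<'E'
from h import *
t=get_tcp_pos()
c=np.array(at(t[:2],.104))
a=np.linspace(0,6.283,73);ring=lambda r,h:c+np.c_[r*np.cos(a),r*np.sin(a),0*a+h]
def px(P): p=w2pix("scene",P);return np.round((p-[264,100]+.5)*4-.5+[400,0],1)
neck=px(ring(.012,.112));print("neck",neck.min(0),neck.max(0))
f=px(ring(.028,0));print("foot",f.min(0),f.max(0));s=px(ring(.028,.08));print("sh",s.min(0),s.max(0))
E
```

```text
neck [539.3 213.1] [576.  237.3]
foot [512.8 318.6] [592.9 375.2]
sh [514.2 233.6] [598.3 290.3]
```

```bash
python3 - <<'E'
from h import *
print(get_time())
im=read_camera("scene")[:,:,::-1];o=crop(im,287,145,60,55,12)
cv2.imwrite("pics/c3.png",o)
E
```

```text
7.0667
```

View pics/c3.png

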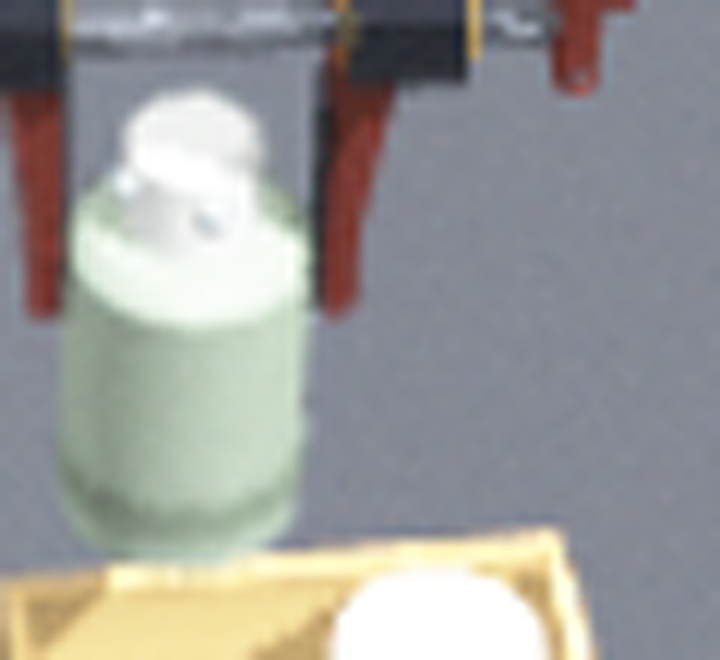

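The widths match the prediction, but the foot's lowest edge is about 2 px higher than predicted, which could be a tilt or a rounded foot. I'll overlay the predicted outlines on this picture and on the initial one to tell which.

```bash
python3 - <<'E'
from h import *
a=np.linspace(0,6.283,73)
def draw(o,u,v,k,c):
    for r,h in((.028,0),(.028,.08),(.012,.112),(.015,.109)):
        p=(w2pix("scene",np.array(c)+np.c_[r*np.cos(a),r*np.sin(a),0*a+h])-[u,v]+.5)*k-.5
        cv2.polylines(o,[np.round(p*8).astype(int)],True,(0,0,255),1,cv2.LINE_AA,3)
    return o
t=get_tcp_pos()
o1=draw(crop(read_camera("scene")[:,:,::-1],287,145,34,50,11),287,145,11,at(t[:2],.104))
im0=cv2.resize(cv2.imread("pics/scene0.png"),(560,420),interpolation=cv2.INTER_AREA)
o0=draw(crop(im0,136,153,34,50,11),136,153,11,at(JAR,0.))
cv2.imwrite("pics/c4.png",np.hstack([o0,o1]))
E
```

```text
(no output)
```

View pics/c4.png

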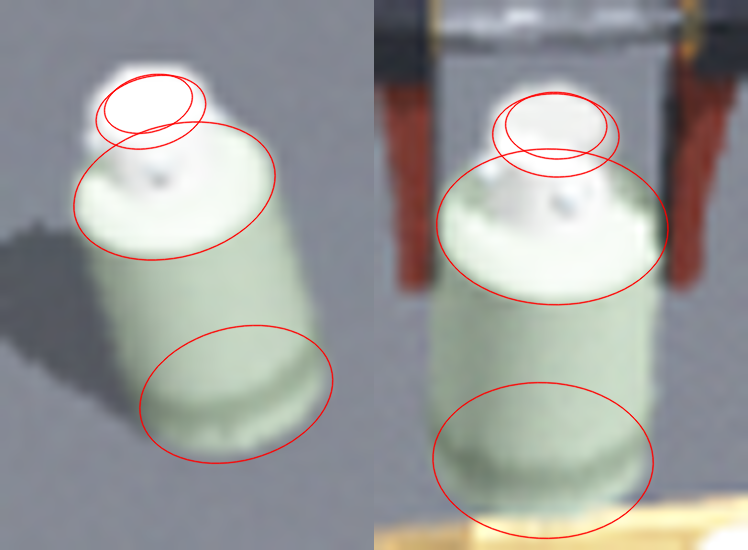

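On the counter the outline was offset uniformly by about 1 px (calibration). Now the foot sits about 1.3 px further off, so the jar is tilted slightly in the jaws (0.03 to 0.05 rad), foot towards -x. I'll bias the placement by +2 mm in x and descend with a force guard, stopping without letting go if it touches early.

```bash
python3 - <<'E'
from h import *
P=PAD+[.002,.0004]
movel(at(P,.11),v=.1)
h=movel(at(P,.050),v=.03,until_force=5)
t=get_tcp_pos();print(h,t,get_ft_force(),get_time())
if .051<t[2]<.062:
    command_gripper(1.0); wait(.3)
    print(get_time(),get_ft_force())
    movel(at(P,.17),v=.15)
    movel(at(CAP,.15),v=.25)
print(get_time(),get_tcp_pos())
a=read_camera("top")[:,:,::-1];b=read_camera("scene")[:,:,::-1]
cv2.imwrite("pics/c5.png",np.hstack([crop(a,187,204,80,80,5),crop(b,274,150,80,80,5)]))
E
```

```text
True [0.51541182 0.12908127 0.05496329] [ 0.11772838 -1.77016793  3.80758651] 9.3417
10.325 [ 0.23442673 -0.24235702  0.14028027]
12.475 [ 0.54599765 -0.13520955  0.14980647]
```

View pics/c5.png

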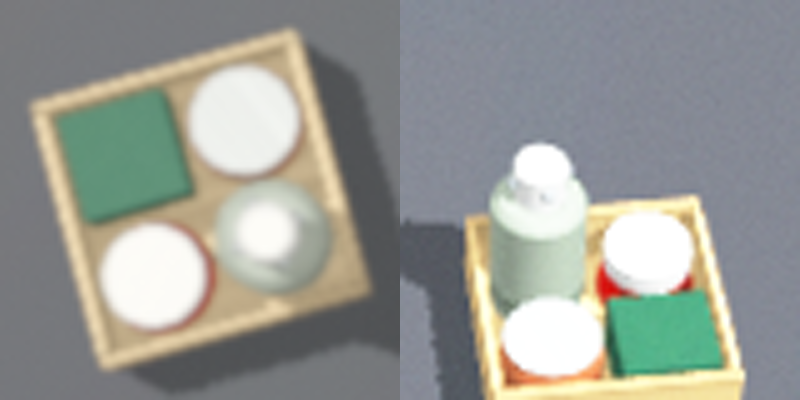

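The jar stands upright on the pad, with contact at exactly TCP z 0.055. In the top crop the neck is at (268,233) and the shoulder circle is centred near (272,235); the bystanders haven't moved. Now I'll locate the neck precisely and pick the cap.

```bash
python3 - <<'E'
from h import *
np.set_printoptions(precision=4,suppress=True)
f=lambda p:((p[0]+.5)/5-.5+187,(p[1]+.5)/5-.5+204)
print("neck",pix2w("top",f((268,233)),.121),"shoulder",pix2w("top",f((272.5,235)),.089))
im=read_camera("top")
g=im[240:260,230:252].min(2)
for th in(205,220,235):
    m=(g>th).astype(float);ys,xs=np.nonzero(m);print(th,len(xs),pix2w("top",(xs.mean()+230,ys.mean()+240),.121))
movel(at(CAP,.006),v=.12)
command_gripper(0.0)
print("w",get_grip_width()*88,get_tcp_pos())
movel(at(CAP,.19),v=.15)
print(get_time(),get_grip_width()*88,get_ft_force())
b=read_camera("scene")[:,:,::-1]
cv2.imwrite("pics/c6.png",crop(b,160,60,100,100,6))
E
```

```text
neck [0.5135 0.1286 0.121 ] shoulder [0.5141 0.1285 0.089 ]
205 126 [0.5151 0.1307 0.121 ]
220 96 [0.5146 0.1309 0.121 ]
235 70 [0.5145 0.1302 0.121 ]
w 0.5482281618227858 [ 0.5472 -0.1363  0.0068]
16.7 0.46260660678611387 [ 0.1968 -0.172   0.2084]
```

View pics/c6.png

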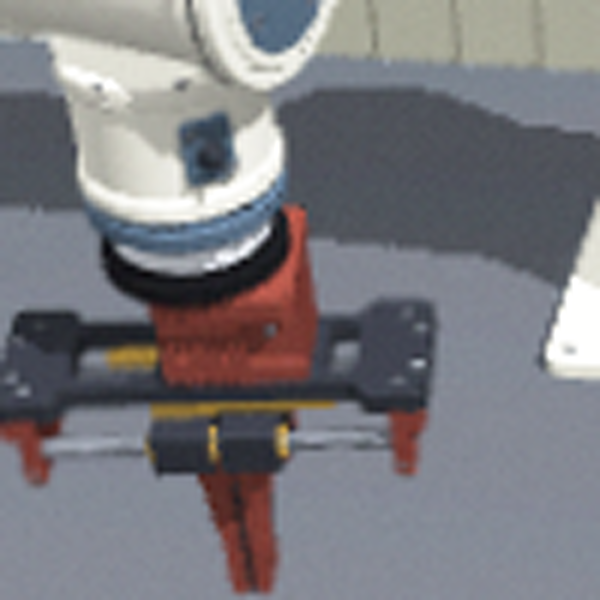

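The gripper closed empty, so the cap was missed or squeezed out. I'll move aside and look.

```bash
python3 - <<'E'
from h import *
command_gripper(1.0)
movel(at((.42,-.36),.19),v=.25)
print(get_time())
a=read_camera("top")[:,:,::-1];b=read_camera("scene")[:,:,::-1]
cv2.imwrite("pics/c7.png",np.hstack([crop(a,300,180,100,120,4),crop(b,160,170,100,120,4)]))
cv2.imwrite("pics/top7.png",a);cv2.imwrite("pics/scene7.png",b)
E
```

```text
19.3
```

View pics/c7.png

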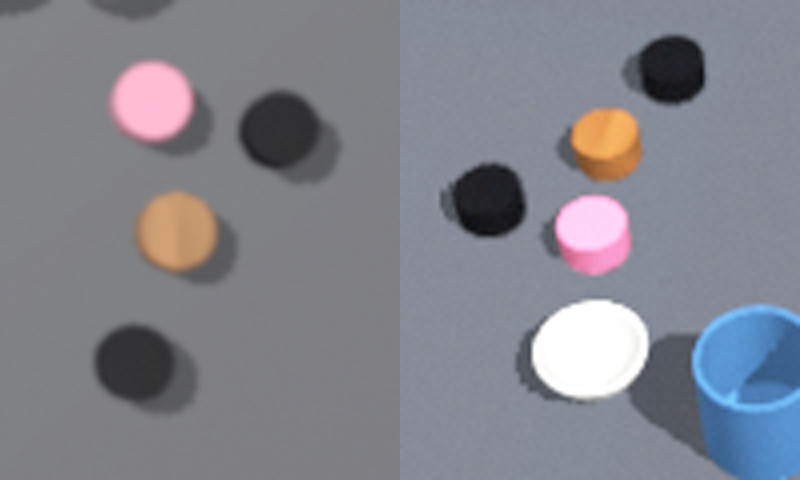

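The cap stands mouth down practically where it was, at (177,231) in the top crop, and nothing else has moved. Before retrying, I'll check numerically whether it shifted and whether the gripper tips were where they were reported.

```bash
python3 - <<'E'
from h import *
np.set_printoptions(precision=4,suppress=True)
print("tip pred",(w2pix("scene",[[.5463,-.1361,.19]])-[160,60]+.5)*6-.5)
def cen(im,u,v,r=18):
    s=cv2.cvtColor(im[v-r:v+r,u-r:u+r],cv2.COLOR_BGR2HSV)
    m=(s[...,0]>4)&(s[...,0]<22)&(s[...,1]>90)&(s[...,2]>80)
    ys,xs=np.nonzero(m);return (xs.mean()+u-r,ys.mean()+v-r),m.sum(),xs.min()+u-r,xs.max()+u-r,ys.min()+v-r,ys.max()+v-r
for n,u,v in(("top",344,237),("scene",211,206)):
    i0=cv2.resize(cv2.imread(f"pics/{n}0.png"),(560,420),interpolation=cv2.INTER_AREA)
    for im in(i0,cv2.imread(f"pics/{n}7.png")):
        c=cen(im,u,v);print(n,c,pix2w(n,c[0],.024))
print(get_grip_width(),get_time(),get_tcp_pos())
E
```

```text
tip pred [[262.5684 614.0818]]
top ((np.float64(343.86524822695037), np.float64(237.61702127659575)), np.int64(282), np.int64(335), np.int64(353), np.int64(229), np.int64(247)) [ 0.546  -0.1352  0.024 ]
top ((np.float64(343.7317073170732), np.float64(237.6724738675958)), np.int64(287), np.int64(334), np.int64(353), np.int64(229), np.int64(247)) [ 0.5459 -0.1348  0.024 ]
scene ((np.float64(210.9921568627451), np.float64(205.6235294117647)), np.int64(255), np.int64(202), np.int64(219), np.int64(197), np.int64(214)) [ 0.5535 -0.1343  0.024 ]
scene ((np.float64(211.30278884462152), np.float64(205.6215139442231)), np.int64(251), np.int64(203), np.int64(219), np.int64(197), np.int64(214)) [ 0.5533 -0.1334  0.024 ]
1.0010399150727987 19.4 [ 0.4205 -0.359   0.19  ]
```

The cap shifted by less than 1 mm, yet the fingers shut completely, so I don't yet know the cause. I'll retry in small closing steps, recording readings and pictures before lifting anything.

```bash
python3 - <<'E'
from h import *
np.set_printoptions(precision=4,suppress=True)
C=np.array([.5461,-.1355])
move_pose(at(C,.15),Q)
movel(at(C,.05),v=.15)
h=movel(at(C,.008),v=.08,until_force=4)
print(h,get_tcp_pos(),get_ft_force())
ims=[]
def shot(): ims.append(crop(read_camera("scene")[:,:,::-1],181,163,60,60,6))
shot()
for g in(.62,.55,.5):
    command_gripper(g);print(g,get_grip_width()*88,get_tcp_pos(),get_ft_force(),get_time())
    if g!=.62: shot()
    if get_grip_width()*88>g*88+2: break
cv2.imwrite("pics/c8.png",cv2.resize(np.hstack(ims),None,fx=800/(360*len(ims)),fy=800/(360*len(ims)),interpolation=cv2.INTER_AREA))
E
```

```text
False [ 0.546  -0.1354  0.0076] [0.4714 0.5173 0.3167]
0.62 54.86660389113213 [ 0.5461 -0.1355  0.008 ] [ 0.0448 -1.0827 -0.1106] 22.6583
0.55 48.43850321812569 [ 0.5461 -0.1355  0.008 ] [-0.1005 -0.5816 -0.2276] 23.0083
0.5 44.07088700167097 [ 0.5461 -0.1355  0.008 ] [-0.5397  0.7423  0.3999] 23.375
```

View pics/c8.png

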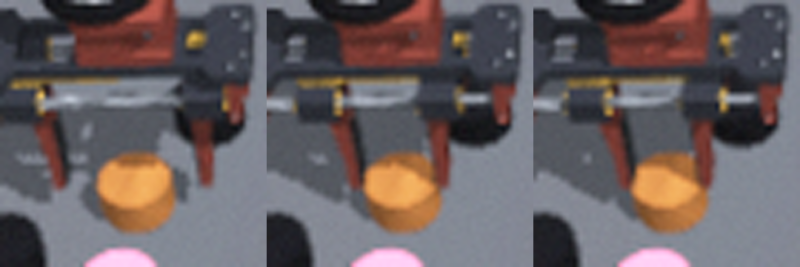

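This explains it: the fingers closed above the cap. The tips overlap its top face at pixel (703,185), so they are about 20 mm higher than the reported TCP. The same bias applied at both the jar's pick and its place, so it cancelled there. I'll probe the counter with open fingers around the cap, then grip.

```bash
python3 - <<'E'
from h import *
np.set_printoptions(precision=4,suppress=True)
C=np.array([.5461,-.1355])
command_gripper(1.0)
try:
    h=movel(at(C,-.030),v=.03,until_force=3)
except MotionError as e: print("ME",e);h=None
t=get_tcp_pos();print(h,t,get_ft_force(),get_time())
if h:
    movel(at(C,float(t[2])+.004),v=.03)
    command_gripper(0.0)
    print(get_grip_width()*88,get_tcp_pos(),get_ft_force(),get_time())
E
```

```text
True [ 0.5459 -0.1355 -0.0213] [-1.2382 -0.325   6.2273] 25.1667
49.91113621280216 [ 0.5461 -0.1355 -0.0173] [ 0.4719 -0.2811 -0.2877] 26.1333
```

The tips touched the counter at reported z −0.0213, so the TCP reads about 21 mm low (I don't know why). The cap is now gripped at a width of 49.9 mm, so its rim is at TCP + 17.3 mm. The neck top should be met at TCP 0.104, the nibs at about 0.094, and home at about 0.082.

```bash
python3 - <<'E'
from h import *
np.set_printoptions(precision=4,suppress=True)
C=np.array([.5461,-.1355]);N=np.array([.5146,.1291])
movel(at(C,.15),v=.15)
print(get_grip_width()*88,get_ft_force())
movel(at(N,.15),v=.2)
movel(at(N,.112),v=.08)
h=movel(at(N,.088),v=.02,until_force=4)
print(h,get_tcp_pos(),get_ft_force(),get_grip_width()*88,get_time())
b=read_camera("scene")[:,:,::-1]
cv2.imwrite("pics/c9.png",crop(b,274,130,80,80,7))
E
```

```text
49.59000170595787 [ 0.3684  0.3522 -0.6503]
True [0.5139 0.1287 0.0923] [-0.5991 -0.5077  3.6138] 50.23433724021918 30.4083
```

View pics/c9.png

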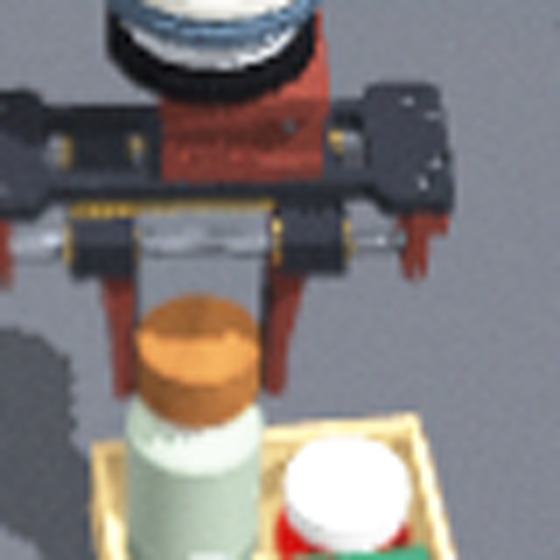

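The cap is level over the neck with its top at (198,325), and contact came at TCP 0.0923, where the nibs were expected. I'll let go, shut the fingers and press on the centre of the top; home should be at TCP ≈ 0.106.

```bash
python3 - <<'E'
from h import *
np.set_printoptions(precision=4,suppress=True)
N=np.array([.5142,.1289])
command_gripper(1.0); print(get_ft_force())
movel(at(N,.14),v=.1)
command_gripper(0.0)
print(get_tcp_pos(),get_ft_force(),get_time())
h=movel(at(N,.125),v=.06,until_force=5)
h=movel(at(N,.098),v=.015,until_force=25)
for i in range(4): print(h,get_tcp_pos(),get_ft_force(),get_time()); wait(.3)
E
```

```text
[ 0.0337 -0.9445 -0.0965]
[0.5142 0.1289 0.14  ] [-0.3815 -0.5993  0.2537] 33.1833
True [0.5147 0.129  0.1058] [-2.628  -0.8072  7.057 ] 34.825
True [0.5144 0.129  0.1058] [-1.4775 -0.2828  6.6023] 35.125
True [0.5144 0.129  0.1058] [-1.3883 -1.136   7.0613] 35.425
True [0.5145 0.129  0.1058] [-2.375  -1.1488  6.9874] 35.725
```

The press stopped at TCP 0.1058, exactly the predicted home height, but only 7 N remains. I'll increase the push.

```bash
python3 - <<'E'
from h import *
np.set_printoptions(precision=4,suppress=True)
N=np.array([.5144,.129])
z=.1055
for i in range(12):
    movel(at(N,z),v=.01); wait(.15); f=get_ft_force(); print(round(z,4),get_tcp_pos(),f)
    if f[2]>18: break
    z-=.0003
wait(.5);print(get_tcp_pos(),get_ft_force(),get_time())
b=read_camera("top")[:,:,::-1];cv2.imwrite("pics/end_top.png",b)
E
```

```text
0.1055 [0.5144 0.129  0.1058] [-0.9687 -0.6062  6.8503]
0.1052 [0.5146 0.129  0.1058] [-1.4898 -0.3425  9.8539]
0.1049 [0.5147 0.1291 0.1058] [-2.3625 -1.7409 12.2012]
0.1046 [0.5149 0.1291 0.1057] [-4.1243 -1.4629 15.254 ]
0.1043 [0.5151 0.1292 0.1058] [-3.2561 -1.3679 17.1393]
0.104 [0.5153 0.1292 0.1057] [-3.4227 -0.5166 20.0549]
[0.5153 0.1292 0.1058] [-4.4585 -1.4447 18.9722] 38.925
```

It is a rigid stop at the home height (12 mm below the nib height) with a steady push of about 19 N, so I'll hand it in.

```bash
python3 -c "
from station import *
job_done();print(get_time(),get_tcp_pos(),get_ft_force())"
```

```text
the job is handed in; nothing more can be done
the job is handed in; nothing more can be done
```

I stood the jar on the cork pad and let go of it. Then I set the wooden cap on its neck, pressed it home with the shut fingertips, and handed in at about 39 s while still pushing.

**Last checks**
- **Cap home:** the press ended at a rigid stop at TCP z 0.1058 m. I had predicted 0.1057 m for fully home; the nibs are about 12 mm higher. I did not register the click as a separate force drop.
- **Push:** about 19 N downward and steady, with 4 to 5 N sideways.
- **Jar:** after letting go, the top camera put the neck and shoulder within about 2 mm of the pad centre, and the jar looked upright.
- **Not checked:** I viewed no picture after the final press because the 12 views were used up. The final state rests on the height and force readings. The last pictures I saw showed no bystander moved.

**What went wrong or disagreed**
- **First cap grasp:** the fingers closed above the cap. The real fingertips sit about 21 mm higher than the reported TCP. I found this by touching the counter, corrected for it, and the second grasp held at 49.9 mm.
- **Jar grip:** because of the same offset, the jar was held higher than planned and tilted slightly (an estimated 0.03 to 0.05 rad) while carried. It looked upright once released.

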